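# Close both flaps of a catering box in the closing bracket and tray it

## Robot

A 6-joint arm with a two-finger parallel gripper is mounted at the origin on a cart in front of the work surface, level with it; the furniture and walls round the work are solid. World frame = base frame: x ahead of the robot, y to its left, z up, the work surface at z = 0. Lengths are in m, angles in rad, forces in N, time in s.
With the tool pointing down it reaches from about 0.35 to 0.8 m from the base axis. Payload 7.3 kg.
Tool frame: the origin (TCP) lies between the finger pads; the fingertips stand 25 mm ahead of it and the grasp point (between the pads) lies 6 mm ahead of it (r.tip_extent is the distance from the TCP to the fingertips, in m); z points along the fingers, y is the line along which they close (so a half turn about z gives the same grasp; the last joint's range is limited). The gripper opens to 85 mm and grips with 20 to 120 N. Pads are 22 mm wide; open, the fingers measure 114 mm over their backs; the gripper's body (76 mm by 85 mm) begins 54 mm behind the grasp point. The pads swing forward as they close: fully open they stand 13 mm farther back than shut.
Start: joints at [1.144, 0.342, 1.524, -0, 1.275, -0.146], TCP at [0.145, 0.504, 0.256] pointing down, gripper open.
Joint ranges: [-2.53, 2.53], [-0.77, 2.02], [0.04, 2.7], [-1, 4.14], [0.28, 2.66], [-3.11, 3.11]. Speed limits (rad/s): [2.57, 2.57, 3.14, 3.14, 3.14, 3.14].

## Interface

Orientations are given as a unit quaternion [x, y, z, w].
In Python, from workcell import r, command_gripper, optics gives the robot as it stands. The module is installed in compiled form; this text tells all that it offers. Calls block until the motion is done:
- r.reach(position, orientation): joint-space move of the TCP to a pose.
- r.move_straight(position, orientation=None, speed=0.15, max_force=None): straight line of the TCP; orientation=None keeps the orientation; speed is the mean speed in m/s. With max_force (N) it stops when the force on the tool has changed by that much, and returns True; else False.
- r.movej(angles): joint-space move.
- command_gripper(opening, force=None): finger opening in m; force is the grip in N (None keeps the last); returns when the fingers have stopped.
- r.hold(seconds).
- r.solve_ik(position, orientation): joint angles nearest the present ones, or None.
- r.read_state(): the state.
- optics.get_image(name): name is "side" or "top" or "wrist"; returns (picture, depth): 480x640x3 uint8, red, green, blue; 480x640 float32, m along the optical axis (not along the pixel's ray), 0 where there is no reading.
- optics.camera_model(name): a dict with "K" (3x3 intrinsics, pixels), "R" (3x3) and "t" (3): a world point X has camera coordinates R X + t; the wrist camera has in their place "tool_from_camera" (4x4, takes a point from camera to tool coordinates, whose origin is the TCP and whose axes are the flange's). Camera axes: x right, y down, z forward; pixel columns grow to the right and rows downward; lengths in m; the calibration is good to about 2 mm. A picture is of the moment at which its call begins: read the wrist's pose just before it. camera_model takes no time and is no camera call.
A pose or a line that the arm cannot do raises r.PlanningError and nothing moves.
- r.finish_job(): hands the job in; it is judged then, once.
The state is a dict: "time_s": time; "joint_positions": joint angles; "dq": joint speeds; "tau": joint torques, N m; "eef_pos": TCP position; "eef_rot": TCP orientation; "contact_force": force on the tool from outside, world axes, zero at the start; "torque": the same for the moment, N m; "grip_width": finger opening in m; "grip_force": force on a finger pad.
Only numpy, scipy, OpenCV 4.12 (cv2) and the standard library are available. Lean on these libraries where they do the work, as an engineer would, in place of code of your own. Each camera call takes 0.05 s, during which the arm holds its last target. There are 200 camera calls.

## Task

Close the two orange end flaps of the catering box with the steel closing bracket: slide one end of the box, standing upright on or just above the table, right under the bracket's lip so that the lip folds that flap down, draw it out, turn the box round and do the other end; keep your fingers off the flaps. Then set the closed box down, without dropping it, flat inside the rim of the grey tray and let go. Do not tip the box over, and leave the salt shaker, the deli cup and the squeeze bottle where they stand.

Things in the scene. Friction and masses are not known exactly. Their poses are not given: they have to be found in the camera images.
- box: Closed catering box, white with blue lid, 190 x 100 mm (x by y), about 0.4 kg, loose; origin at the centre of its underside, z up. Flat lid top at 66 mm. In the lid's middle a black square grip post, 24 x 24 mm, from 66 to 102 mm up, sides parallel to x and y: grasp it across x or across y. An orange flap at each end of the lid. Stands right or left, the tray on the other side.
- flap_a (a joint): Orange flap at the box's +x end, 26 mm long, 72 mm wide (along y), 4 mm thick, hinged 4 mm inward of that end, 68 mm above the underside. 0 = flat on the lid, free edge towards the grip post; 1.57 = standing up; starts at 1.2 to 1.65. Stiff hinge (about 0.02 N m), stays where it is left. Folded: below 0.35; the bracket leaves at most about 0.25.
- flap_b (a joint): The same flap at the box's -x end, mirrored: 0 = lying flat on the lid, 1.57 = standing up.
- end_a (a point): Point on the box: top edge of the lid at the middle of the +x end, 95 mm from the box's centre, 66 mm above its underside.
- end_b (a point): Point on the box: the same at the -x end.
- bracket: Closing bracket of bent steel sheet, screwed to the table, 130 mm wide along its y, open at both sides. Origin on the table at the middle of its upright wall's inner face; its x axis points from the mouth to the wall: the box, lengthwise along this axis, is pushed in along +x. The flap is folded once the end of the box is within 15 mm of the wall. A 40 mm foot behind the wall.
- lip (a point): Point on the bracket: middle of the bead (10 mm thick, along y) on the front edge of its lip, 45 mm in front of the wall (-x) and 80 mm above the table. The bead's lowest point is 75 mm up, its top 85 mm; the lip behind it runs level to the wall's top. The box with a folded flap is 70 mm high, so it passes standing on the table or up to 3 mm above it.
- tray: Shallow grey tray, fixed, outside 234 x 144 mm (x by y), walls 4 mm thick, rim 14 mm high, floor 4 mm above the table; origin on the table under its centre, x along its length.
- salt_shaker: Bystander: salt shaker with grey cap, 44 mm across, 90 mm high; origin under its centre.
- deli_cup: Bystander: clear deli cup with blue lid, 86 mm across, 59 mm high; origin under its centre.
- squeeze_bottle: Bystander: white squeeze bottle with a nozzle, 50 mm across, 196 mm high; origin under its centre.
There are look-alikes about, which are no part of the job. What is shaped like the box but red is not meant.

How it is judged:
On the way, in this order (a step that is already met when the one before it is completed fails the run):
1. one flap is folded down (below 0.35 rad) while that end of the box is under the lip, within 25 mm of the wall (((value of joint flap_a below 0.35 rad and x of end_a in the frame of bracket between -0.025 and 0.01 m and y of end_a in the frame of bracket between -0.05 and 0.05 m and height (world z) of end_a below 0.078 m) or (value of joint flap_b below 0.35 rad and x of end_b in the frame of bracket between -0.025 and 0.01 m and y of end_b in the frame of bracket between -0.05 and 0.05 m and height (world z) of end_b below 0.078 m))), for 0.1 s.
2. both flaps are folded down, the second one's end being under the lip (((value of joint each of flap_a, flap_b below 0.35 rad and x of end_a in the frame of bracket between -0.025 and 0.01 m and y of end_a in the frame of bracket between -0.05 and 0.05 m and height (world z) of end_a below 0.078 m) or (value of joint each of flap_a, flap_b below 0.35 rad and x of end_b in the frame of bracket between -0.025 and 0.01 m and y of end_b in the frame of bracket between -0.05 and 0.05 m and height (world z) of end_b below 0.078 m))), for 0.1 s.
At the end, for the whole second after the job is handed in: Both flaps are folded (below 0.35 rad), the box rests upright and flat on the tray's floor inside the rim (centre within 30 mm of the tray's centre along each of the tray's axes, underside within 3 mm of the floor, tilt under 0.05 rad), at rest (value of joint each of flap_a, flap_b below 0.35 rad and x of box in the frame of tray between -0.03 and 0.03 m and y of box in the frame of tray between -0.03 and 0.03 m and z of box in the frame of tray between 0.001 and 0.007 m and angle between box's own z axis and vertical below 0.05 rad and linear speed of box below 0.02 m/s); the robot touches nothing.
It fails at once if a flap is folded (passes 0.9 to 0.6 rad) more than 150 mm away from the bracket's lip ((value of joint flap_a between 0.6 and 0.9 rad and horizontal distance between end_a and lip above 0.15 m) or (value of joint flap_b between 0.6 and 0.9 rad and horizontal distance between end_b and lip above 0.15 m)).
It fails at once if the fingers push a flap (over 1 N) (contact force between the fingers and flap_a above 1 N or contact force between the fingers and flap_b above 1 N).
It fails at once if the box is tipped more than 0.6 rad (angle between box's own z axis and vertical above 0.6 rad).
It fails at once if the box is dropped: not held by the fingers with its underside more than 40 mm above the table (contact force between the fingers and box below 0.05 N and height (world z) of box above 0.04 m).
It fails at once if a bystander is moved more than 30 mm (distance of any of salt_shaker, deli_cup, squeeze_bottle from where it was at the start of the episode above 0.03 m).
It also fails if it takes over 64 s, if anything falls off the work surface, if the arm or the gripper's body presses on something with over 40 N, if the wrist force passes 120 N, or if a joint passes its speed limit or range.

## Working session

There is one attempt and no reset: what is moved stays moved. The work goes in short steps, each a Python script; the robot and the scene stay as the last script left them, time stands still between calls to the robot, and variables do not carry over. Pictures are saved under pics/ and viewed, at most 10 in all, crops included, and the job is handed in when it is done.

```bash
mkdir -p pics; python3 - <<'E'
from workcell import r, optics
import cv2, numpy as np
for n in ("top","side"):
    p,d=optics.get_image(n); cv2.imwrite(f"pics/{n}0.png",p[:,:,::-1]); np.savez(f"{n}0.npz",p=p,d=d)
    m=optics.camera_model(n); print(n,m["K"].round(1).tolist(),(-m["R"].T@m["t"]).round(3),m["R"][2].round(2))
print(r.read_state()["time_s"])
E
```

```text
top [[573.4, 0.0, 324.2], [0.0, 573.4, 238.9], [0.0, 0.0, 1.0]] [-0.115  0.11   1.87 ] [ 0.35 -0.   -0.94]
side [[586.0, 0.0, 329.4], [0.0, 586.0, 245.2], [0.0, 0.0, 1.0]] [ 0.225 -1.281  1.012] [ 0.19  0.82 -0.55]
0.1
```

View pics/top0.png

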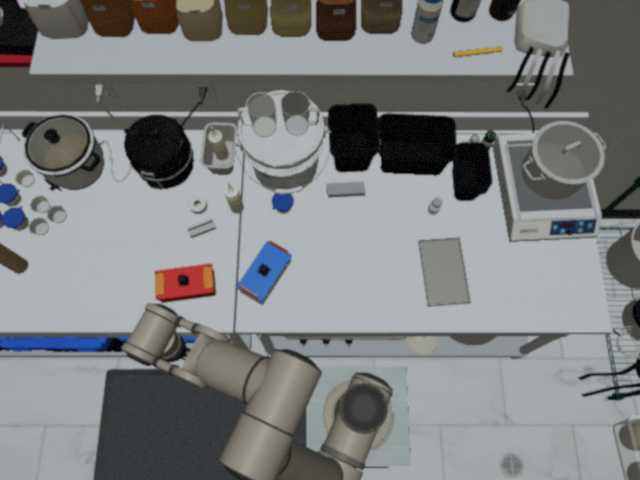

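View pics/side0.png

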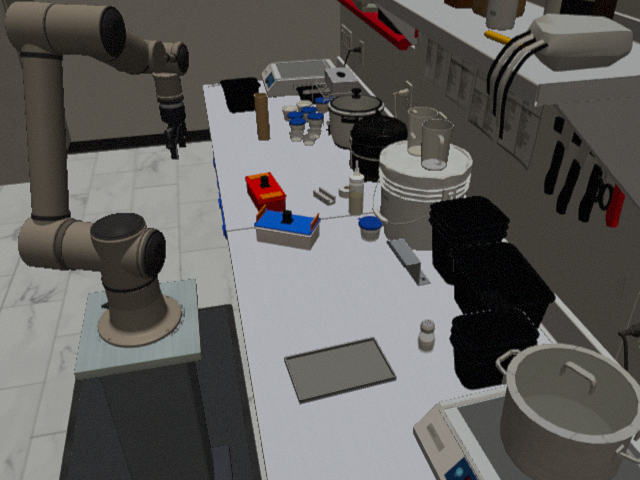

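The top view shows the blue box at (265,272), with a red look-alike at (184,282). The bracket candidates are the grey piece at (346,189) and a small grey thing at (201,228). The tray is at (444,272), the deli cup at (283,202), the shaker at (435,206) and the bottle at (233,196). The blue box fits, and the (346,189) piece looks like a 130 mm bracket. I'll measure both and confirm them in one enlarged crop.

```bash
cat > h.py <<'E'
import numpy as np, cv2
from workcell import r, optics, command_gripper
def cloud(d,m,T=None):
    v,u=np.mgrid[0:480,0:640]; K=m["K"]
    P=np.stack([(u-K[0,2])/K[0,0]*d,(v-K[1,2])/K[1,1]*d,d],-1)
    if T is not None: W=P@T[:3,:3].T+T[:3,3]
    else: W=(P-m["t"])@m["R"]
    W[d<=0]=np.nan; return W
def rect(W,mask):
    q=W[mask][:,:2]; q=q[np.isfinite(q).all(1)].astype(np.float32)
    (c,s,a)=cv2.minAreaRect(q); return np.round(c,4),np.round(s,4),round(a,2),len(q)
E
python3 - <<'E'
from h import *
W={}
for n in ("top","side"):
    z=np.load(f"{n}0.npz"); W[n]=(z["p"],cloud(z["d"],optics.camera_model(n)))
def box(n,u0,u1,v0,v1):
    m=np.zeros((480,640),bool); m[v0:v1,u0:u1]=1; return m
p,w=W["top"]; z=w[...,2]; hsv=cv2.cvtColor(p,cv2.COLOR_RGB2HSV)
blue=(hsv[...,0]>100)&(hsv[...,0]<125)&(hsv[...,1]>120)
reg=box(0,232,300,236,310)
m=blue&reg; print("lid",rect(w,m),np.nanmedian(z[m]))
org=(hsv[...,0]<18)&(hsv[...,1]>150)&reg; 
for c in (org&(w[...,1]<np.nanmean(w[m][:,1])),org&(w[...,1]>np.nanmean(w[m][:,1]))): print("flap",np.nanmean(w[c],0).round(3),c.sum())
k=reg&(p.max(-1)<50)&(z>0.04); print("post",np.nanmedian(w[k],0),k.sum(),np.nanmax(z[k]))
for nm,b,lo in (("bracket",(320,372,175,205),.05),("bracket foot",(320,372,170,205),.002),("small",(185,220,215,240),.006),("tray",(412,476,230,312),.0025),("cup",(268,298,190,215),.03),("bottle",(220,245,175,216),.03),("salt",(425,446,195,216),.03)):
    c=box("top",*b)&(z>lo); print(nm,rect(w,c),np.nanmedian(z[c]).round(3),np.nanmax(z[c]).round(3))
p,w=W["side"]; z=w[...,2]
c=box("side",380,432,235,288)&(z>.05)&(z<.1); print("bracket side",rect(w,c),np.nanpercentile(z[c],[5,50,95]))
t=cv2.resize(W["top"][0][165:315,170:370],(640,480),interpolation=2)[:,:,::-1]
s=cv2.resize(W["side"][0][190:300,240:440],None,fx=3,fy=3,interpolation=2)[:,:,::-1]
a=np.zeros((600,800,3),np.uint8); t=cv2.resize(t,(360,270)); 
a[:270,:360]=t; a[270:600,:600]=s; cv2.imwrite("pics/crop1.png",a)
E
```

```text
lid (array([0.4554, 0.3156]), array([0.1283, 0.1853]), 59.27, 1405) 0.06658174439547904
flap [0.525 0.25  0.084] 3
flap [0.372 0.349 0.081] 7
post [0.44403434 0.30144196 0.095366  ] 60 0.11252137786046064
bracket (array([0.7402, 0.029 ]), array([0.0622, 0.1298]), 4.75, 542) 0.082 0.098
bracket foot (array([0.78  , 0.0268]), array([0.1856, 0.1459]), 89.6, 1037) 0.074 0.125
small (array([0.627 , 0.5325]), array([0.0922, 0.1234]), 0.01, 375) 0.016 0.039
tray (array([ 0.4723, -0.3047]), array([0.22  , 0.2999]), 86.96, 2675) 0.006 0.028
cup (array([0.703 , 0.2404]), array([0.0678, 0.0903]), 4.18, 423) 0.058 0.113
bottle (array([0.7024, 0.413 ]), array([0.0507, 0.0494]), 88.38, 361) 0.125 0.203
salt (array([ 0.6904, -0.2784]), array([0.0378, 0.0376]), 36.9, 155) 0.074 0.099
bracket side (array([0.7596, 0.0598]), array([0.2257, 0.114 ]), 59.33, 606) [0.05434413 0.08094337 0.08539383]
```

View pics/crop1.png

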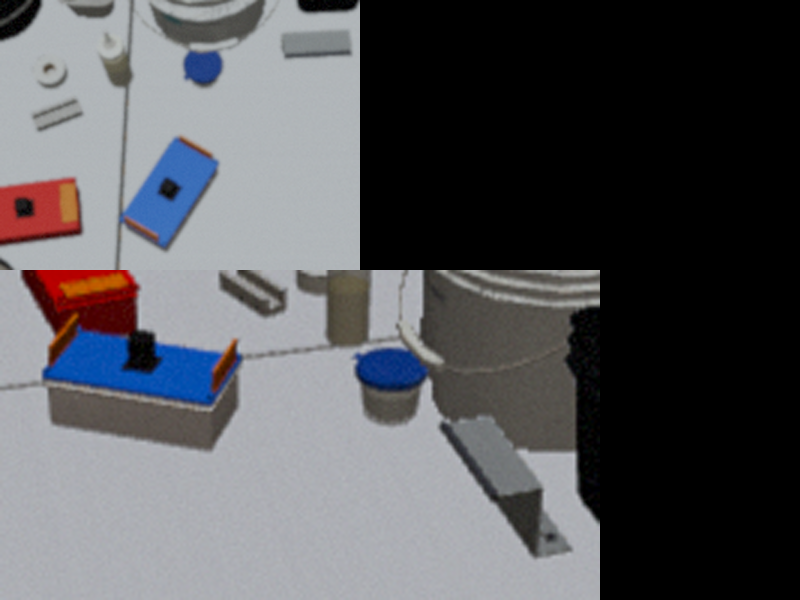

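Crop confirmed: the blue-lidded box has two upright orange flaps and a black post. The real bracket is the steel piece on the right of the crop. Its mouth faces the robot (−x) and its foot is behind the wall. The small channel near the bottle is a look-alike. Next I'll take closer wrist looks at the bracket and the box.

```bash
cat >> h.py <<'E'
from scipy.spatial.transform import Rotation as Rn
def down(phi):  # tool z down, tool y along angle phi (+ sense)
    y=np.array([np.cos(phi),np.sin(phi),0]); z=np.array([0,0,-1.]); x=np.cross(y,z)
    return Rn.from_matrix(np.stack([x,y,z],1)).as_quat()
def wrist(name):
    s=r.read_state(); p,d=optics.get_image("wrist"); m=optics.camera_model("wrist")
    T=np.eye(4); T[:3,:3]=Rn.from_quat(s["eef_rot"]).as_matrix(); T[:3,3]=s["eef_pos"]
    W=cloud(d,m,T@m["tool_from_camera"]); np.savez(name+".npz",p=p,W=W)
    cv2.imwrite(f"pics/{name}.png",np.ascontiguousarray(p[:,:,::-1])); return p,W
E
python3 - <<'E'
from h import *
m=optics.camera_model("wrist"); print(m["K"].round(0).tolist(),m["tool_from_camera"].round(3).tolist())
d2=np.pi/180
for nm,pos,yaw in (("box",(.447,.3,.3),-33),("box",(.447,.3,.1),-33),("ins1",(.66,.03,.1),0),("mid",(.5,.03,.1),0),("tray",(.44,-.3,.1),90)):
    for phi in (-90,90):
        q=r.solve_ik(pos,down((phi+yaw)*d2)); q2=r.solve_ik(pos,down((phi+yaw+180.)*d2)); print(nm,phi+yaw,None if q is None else np.round(q,2))
E
```

```text
[[365.0, 0.0, 321.0], [0.0, 365.0, 249.0], [0.0, 0.0, 1.0]] [[0.0, -0.95, -0.314, 0.08], [1.0, 0.0, 0.0, -0.001], [0.0, -0.314, 0.95, -0.117], [0.0, 0.0, 0.0, 1.0]]
box -123 [ 0.45  0.34  1.41 -0.    1.4   2.6 ]
box 57 [ 0.45  0.34  1.41 -0.    1.4  -0.55]
box -123 [ 0.45  0.54  1.69 -0.    0.91  2.6 ]
box 57 [ 0.45  0.54  1.69 -0.    0.91 -0.55]
ins1 -90 [-0.07  0.73  1.3  -0.    1.11  1.5 ]
ins1 90 [-0.07  0.73  1.3  -0.    1.11 -1.64]
mid -90 [-0.09  0.49  1.79 -0.    0.86  1.48]
mid 90 [-0.09  0.49  1.79 -0.    0.86 -1.66]
tray 0 [-0.74  0.53  1.7  -0.    0.91 -0.74]
tray 180 [-0.74  0.53  1.7  -0.    0.91  2.4 ]
```

```bash
python3 - <<'E'
from h import *
command_gripper(.085,40)
r.reach([.447,.30,.28],down(np.radians(57))); wrist("w_box")
r.reach([.58,.03,.26],down(np.radians(90))); wrist("w_br")
print(r.read_state()["time_s"])
a=np.hstack([cv2.resize(cv2.imread(f"pics/{n}.png"),(400,300)) for n in ("w_box","w_br")]); cv2.imwrite("pics/w2.png",a)
E
```

```text
2.9417
```

View pics/w2.png

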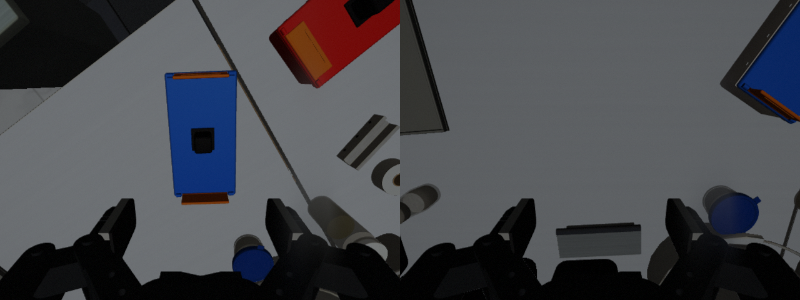

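The left view shows the box, with its lid at (202,135), post at (202,140) and flaps at the top and bottom ends. The right view shows the bracket lip at (600,240), with the mouth towards the robot. Next I'll extract positions.

```bash
python3 - <<'E'
from h import *
z=np.load("w_box.npz"); p,W=z["p"],z["W"]; hsv=cv2.cvtColor(p,cv2.COLOR_RGB2HSV); Z=W[...,2]
lab,_=None,None
reg=np.zeros(Z.shape,bool); reg[90:340,240:400]=1
lid=reg&(hsv[...,0]>100)&(hsv[...,0]<125)&(hsv[...,1]>120)&(abs(Z-.066)<.008)
print("lid",rect(W,lid),np.nanmedian(Z[lid]))
k=reg&(p.max(-1)<45)&(abs(Z-.102)<.006); k[:190]=0;k[270:]=0
print("posttop",rect(W,k),np.nanmedian(W[k],0))
o=reg&(hsv[...,0]<20)&(hsv[...,1]>120)&(Z>.06)&(Z<.105)
v=np.arange(480)[:,None]
for c in (o&(v<200),o&(v>200)): print("flap",rect(W,c),np.nanpercentile(Z[c],[5,50,95]))
z=np.load("w_br.npz"); p,W=z["p"],z["W"]; Z=W[...,2]
reg=np.zeros(Z.shape,bool); reg[330:440,220:420]=1
c=reg&(abs(Z-.083)<.006); print("lip",rect(W,c),np.nanpercentile(Z[c],[5,50,95]))
c&=cv2.erode(c.astype(np.uint8),np.ones((3,3)))>0; print("lip eroded",rect(W,c))
t=np.load("top0.npz"); p=t["p"]; W=cloud(t["d"],optics.camera_model("top")); g=p.astype(int)
reg=np.zeros((480,640),bool); reg[225:315,405:485]=1
c=reg&(g.sum(-1)<430)&(W[...,2]<.03); c=cv2.morphologyEx(c.astype(np.uint8),cv2.MORPH_OPEN,np.ones((5,5)))>0
print("tray",rect(W,c),np.nanmedian(W[c],0), np.median(g[reg&~c].sum(-1)),np.median(g[c].sum(-1)))
E
```

```text
lid (array([0.4503, 0.3015]), array([0.0995, 0.1893]), 59.22, 18508) 0.0651967968625917
posttop (array([0.45 , 0.301]), array([0.0237, 0.0247]), 58.21, 768) [0.44903578 0.30196536 0.10095295]
flap (array([0.3735, 0.3473]), array([0.071, 0.007]), 59.18, 729) [0.0724185  0.09201324 0.09377054]
flap (array([0.4853, 0.2801]), array([0.0708, 0.1068]), 59.34, 1282) [0.0693512  0.08401288 0.09362651]
lip (array([0.739, 0.028]), array([0.0554, 0.1298]), 3.22, 6319) [0.08019181 0.08150395 0.08401426]
lip eroded (array([0.7384, 0.0281]), array([0.0543, 0.1275]), 3.39, 5715)
tray (array([ 0.4686, -0.3018]), array([0.2368, 0.1458]), 4.29, 2807) [ 0.46543577 -0.30232153  0.00472175] 540.0 395.0
```

Sizes match: lid 189×99.5 mm, post 24 mm, lip 130 mm wide and 55 mm deep, tray 237×146 mm. Next is the grasp and the first insertion.

```bash
cat >> h.py <<'E'
BY=np.radians(3.3); bx=np.array([np.cos(BY),np.sin(BY)]); wall=np.array([.739,.028])+.0225*bx
def bp(d,z): return [*(wall+d*bx),z]   # point at d along bracket x from wall
def log(t,*a):
    s=r.read_state(); print(t,round(s["time_s"],2),np.round(s["eef_pos"],4),"F",np.round(s["contact_force"],1),"w",round(s["grip_width"],4),*a)
E
python3 - <<'E'
from h import *
q=down(np.radians(59.2)); c=[.4502,.3013]
r.reach([*c,.16],q); r.move_straight([*c,.096],speed=.1); log("down")
command_gripper(.02,60); log("grip")
r.move_straight([*c,.116],speed=.1); log("lift")
q1=down(np.pi/2+BY)
r.move_straight(bp(-.26,.116),q1,speed=.15); log("stage")
r.move_straight(bp(-.26,.0975),speed=.1); log("low")
p,W=wrist("w_stage")
E
```

```text
down 4.94 [0.4507 0.3013 0.0965] F [ 0.3 -0.2  0.9] w 0.0849
grip 5.53 [0.4504 0.3015 0.0963] F [0.5 0.2 1.3] w 0.0231
lift 5.88 [0.4502 0.3013 0.1159] F [ 0.6  0.5 -3.9] w 0.023
stage 7.97 [0.5018 0.0147 0.116 ] F [-0.3 -0.9 -3.3] w 0.0232
low 8.3 [0.5015 0.0146 0.0972] F [ 0.1 -1.2 -3.4] w 0.0229
```

View pics/w_stage.png

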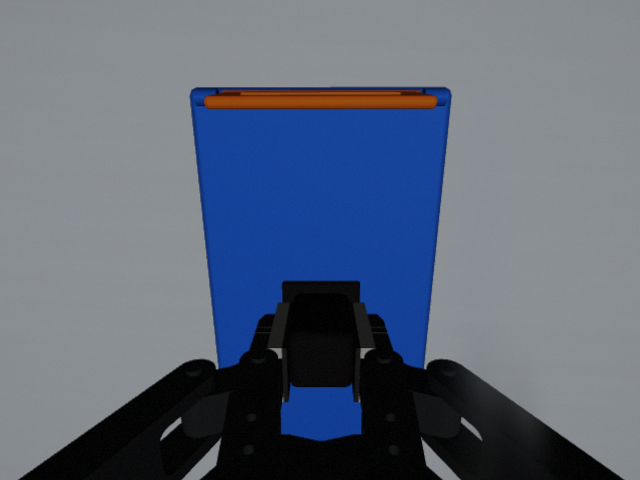

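The post (320,330) sits squarely between the pads, the box is aligned with the tool, and the near flap is upright at (320,100). Next I insert the first end.

```bash
python3 - <<'E'
from h import *
r.move_straight(bp(-.16,.0975),speed=.12); log("near")
h=r.move_straight(bp(-.102,.0975),speed=.05,max_force=25); r.hold(.3); log("in",h)
p,d=optics.get_image("side"); cv2.imwrite("pics/side1.png",cv2.resize(p[180:320,300:500],None,fx=3,fy=3,interpolation=2)[:,:,::-1])
E
```

```text
near 9.33 [0.601  0.0201 0.0973] F [-1.   0.2 -3.4] w 0.0233
in 10.94 [0.6596 0.0234 0.0976] F [-0.6 -0.  -3.7] w 0.0231 False
```

View pics/side1.png

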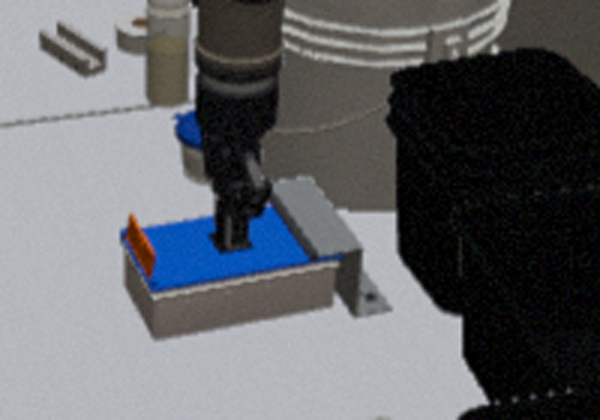

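The box end is fully under the lip, with its end close to the wall at (340,260). The other flap is still upright at (140,245). Next I draw it out, turn it and look at the folded flap before inserting the other end.

```bash
python3 - <<'E'
from h import *
r.move_straight(bp(-.26,.0975),speed=.12); log("out")
r.move_straight(bp(-.26,.112),speed=.1)
r.reach(bp(-.26,.112),down(BY)); r.reach(bp(-.26,.112),down(BY-np.pi/2)); log("turned")
r.move_straight(bp(-.26,.0975),speed=.1); log("low")
wrist("w_t"); p,d=optics.get_image("side")
a=np.zeros((420,800,3),np.uint8); a[:,:400]=cv2.resize(p[200:305,300:400],(400,420)); a[:300,400:]=cv2.resize(np.load("w_t.npz")["p"],(400,300)); cv2.imwrite("pics/turn.png",a[:,:,::-1])
E
```

```text
out 12.46 [0.5026 0.0143 0.0976] F [ 0.9 -0.4 -3.4] w 0.023
turned 15.55 [0.5019 0.0143 0.112 ] F [ 0.3 -0.1 -3.9] w 0.0231
low 15.84 [0.5015 0.0144 0.0972] F [-0.3 -1.1 -3.9] w 0.0235
```

View pics/turn.png

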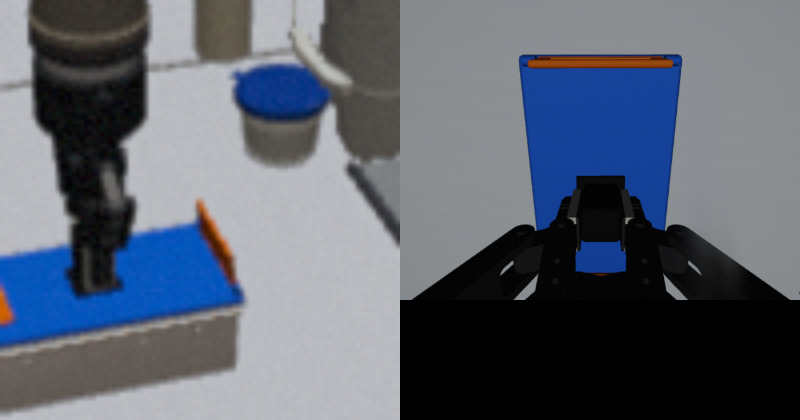

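The first flap lies flat at the near end (5,305) and the upright flap now faces the bracket. Next: insert the second end, draw out, go to the tray and stop above it to check.

```bash
python3 - <<'E'
from h import *
r.move_straight(bp(-.16,.0975),speed=.12)
h=r.move_straight(bp(-.102,.0975),speed=.05,max_force=25); r.hold(.3); log("in",h)
r.move_straight(bp(-.26,.0975),speed=.12); log("out")
r.move_straight(bp(-.26,.127),speed=.1)
q=down(np.radians(4.29)-np.pi/2); t=[.4686,-.3018]
r.move_straight([.50,-.1,.13],q,speed=.15); r.move_straight([*t,.13],speed=.15); log("over tray")
wrist("w_tr"); p,d=optics.get_image("side")
a=np.zeros((420,800,3),np.uint8); a[:,:400]=cv2.resize(p[290:430,260:420],(400,350)).repeat(1,0)[:420] if 0 else cv2.resize(p[290:430,260:420],(400,420)); a[:300,400:]=cv2.resize(np.load("w_tr.npz")["p"],(400,300)); cv2.imwrite("pics/tray.png",a[:,:,::-1])
E
```

```text
in 18.53 [0.6596 0.0234 0.0976] F [-0.1  0.3 -3.1] w 0.0232 False
out 20.0 [0.5026 0.0143 0.0976] F [-0.1  0.1 -3.7] w 0.023
over tray 22.87 [ 0.4687 -0.301   0.13  ] F [ 0.2  0.  -2.5] w 0.0232
```

View pics/tray.png

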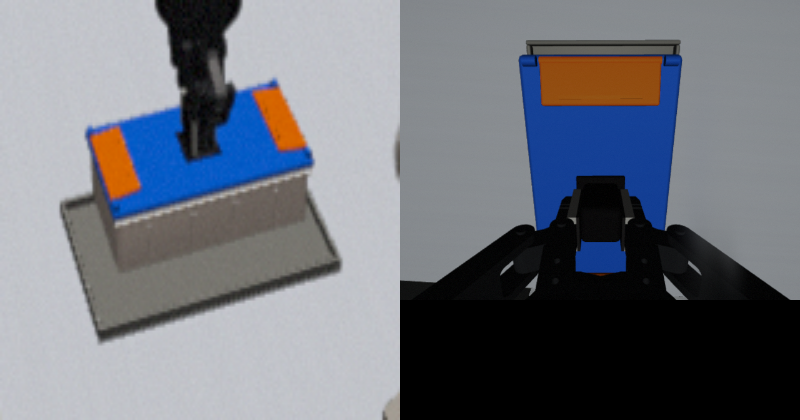

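Both flaps lie flat at (115,165) and (280,118) in the side view, and the box is centred and aligned over the tray. Next I set it down.

```bash
python3 - <<'E'
from h import *
t=[.4686,-.3018]
r.move_straight([*t,.104],speed=.08); log("above")
h=r.move_straight([*t,.0985],speed=.015,max_force=5); log("down",h)
command_gripper(.085); r.hold(.2); log("open")
r.move_straight([*t,.25],speed=.15); r.hold(.3); log("up")
p,W=wrist("w_end"); p,d=optics.get_image("side")
W=np.load("w_end.npz")["W"]; pp=np.load("w_end.npz")["p"]; hsv=cv2.cvtColor(pp,cv2.COLOR_RGB2HSV)
lid=(hsv[...,0]>100)&(hsv[...,0]<125)&(hsv[...,1]>120)&(abs(W[...,2]-.07)<.01); print("lid",rect(W,lid),np.nanpercentile(W[lid][:,2],[5,50,95]))
a=np.zeros((420,800,3),np.uint8); a[:,:400]=cv2.resize(p[290:430,260:420],(400,420)); a[:300,400:]=cv2.resize(pp,(400,300)); cv2.imwrite("pics/end.png",a[:,:,::-1])
E
```

```text
above 23.44 [ 0.4685 -0.3017  0.1037] F [-1.  -0.1 -3. ] w 0.0231
down 23.79 [ 0.4689 -0.3021  0.1001] F [-0.3 -0.   5.4] w 0.0234 True
open 24.62 [ 0.4681 -0.3013  0.0987] F [ 0.2  0.3 -0.9] w 0.0849
up 26.07 [ 0.4685 -0.3017  0.2495] F [0.7 0.2 0.7] w 0.0854
lid (array([ 0.4699, -0.3029]), array([0.1889, 0.0998]), 4.38, 18401) [0.06779905 0.06905748 0.07042116]
```

View pics/end.png

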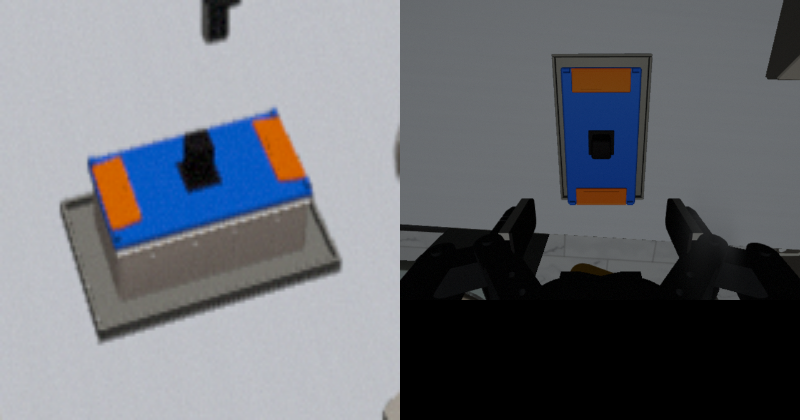

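The box sits flat and centred inside the rim (lid level, about 70 mm up), both flaps are flat, and the gripper is clear.

```bash
python3 -c "
from workcell import r
print(r.finish_job())"
```

```text
the job is handed in; nothing more can be done
None
```

I folded both flaps under the bracket, set the closed box flat inside the tray rim, let go, and handed the job in at about 26 s of the 64 s; no verdict was returned.

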